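# Gauge a gear-housing cover, then close the housing on its dowels and hold it pressed

## Robot

A 6-joint arm with a two-finger parallel gripper is mounted at the origin on the work surface. World frame = base frame: x ahead of the robot, y to its left, z up, the work surface at z = 0. Lengths are in m, angles in degrees, forces in N, time in s.
With the tool pointing down it reaches from about 0.25 to 0.775 m from the base axis. Payload 8.9 kg.
Tool frame: the origin (TCP) lies at the very end of the fingers, on their centre line; the grasp point (between the pads) lies 19 mm behind it; z points along the fingers, y is the line along which they close (so a half turn about z gives the same grasp; the last joint's range is limited). The gripper opens to 85 mm and grips with 20 to 120 N. Pads are 22 mm wide; open, the fingers measure 114 mm over their backs; the gripper's body (76 mm by 85 mm) begins 54 mm behind the grasp point. The pads swing forward as they close: fully open they stand 13 mm farther back than shut.
Start: joints at [59.399, 16.656, -8.789, 64.555, 0, 82.019], TCP at [0.202, 0.485, 0.231] pointing down, gripper open.
Joint ranges: [-144.48, 144.48], [-52.06, 99.96], [-74.48, 78.29], [-112.23, 115.85], [-86.99, 84.42], [-180, 180]. Speed limits (degrees/s): [127.2, 127.2, 159.86, 180, 180, 180].

## Interface

Orientations are given as a 3x3 rotation matrix whose columns are the frame's x, y, z axes.
In Python, from rig import env gives the robot as it stands.
- The arm moves only by the tool play_rows, never from a script. Its argument "steps" is a list that holds one entry, the list of rows, each a list of 7 numbers: the turn, a rotation vector about the tool's x, y, z in rad, then the shift along the tool's x, y, z in m, then the closure, from 0 (fully open) to 1 (shut). In form: [[[rx, ry, rz, tx, ty, tz, jaw], ...]]. A call has 1 to 12 rows; each row shifts and turns the commanded pose from where the row before left it, along the tool's axes as they then stand; what a row does not reach is not made up. A row lasts 1/10 s, in which the tool goes at most 50 mm and 8.59 degrees, less where a joint would pass 70% of its speed; a pose out of reach is approached as far as the arm can. A call with a gripper value outside its range is refused whole. The fingers move at their own pace and stop on an object; "squeeze" is the grip in N (left out, the last holds). Time passes only in rows, so rows that do not move let the fingers close. It gives the time, the measured TCP pose, the force, the opening and the grip force at its end, in the units of the state.
- env.state(): the state, without advancing time (a new reading comes with each control period).
- env.read_camera(name): name is "scene" or "top" or "wrist"; returns the picture (400x640x3 uint8, blue, green, red); there is no depth.
- env.camera_info(name): a dict with "fx", "fy", "cx", "cy" (pixels), "dist" ([k1, k2, p1, p2, k3] as OpenCV has them; the pictures are not rectified), "cam_to_world" (4x4, takes a point from camera to world coordinates). Camera axes: x right, y down, z forward; pixel columns grow to the right and rows downward; lengths in m; the calibration is good to about 2 mm. A picture is of the moment at which its call begins: read the wrist's pose just before it. camera_info takes no time and is no camera call; for the wrist camera it gives the pose at the moment of the call.
- env.close_job(): hands the job in; it is judged then, once.
Trained networks look in the newest picture that a camera, given by its name, has taken for a name from the list of things; names that differ only in an ending like _2 or _b are one class to them, and where a whole thing is asked for, a point or a joint stands for the part that bears it (a point fixed in the world has none). Each returns a list of dicts, best first, with "p" (0 to 1); they miss things now and then, are a little off and sometimes report something else, mostly with a low value. They report only what shows in the picture. A call takes as long as a camera call. They do not tell look-alikes from the thing itself.
- env.masks_of(camera, query): "region" (400x640 bool, what is visible of it) and "box" ([centre column, centre row, width, height] in pixels, round what is visible of it).
The state is a dict: "clock": time; "qpos": joint angles; "dq": joint speeds; "joint_efforts": joint torques, N m; "eef_pos": TCP position; "orientation": TCP orientation; "ft_force": force on the tool from outside, world axes, zero at the start; "wrist_torque": the same for the moment, N m; "width": opening from 0.0 (shut) to 1.0 (fully open); "gripper_force": force on a finger pad.
Only numpy, scipy, OpenCV 4.12 (cv2) and the standard library are available. Lean on these libraries where they do the work, as an engineer would, in place of code of your own. Each camera call takes 0.05 s, during which the arm holds its last target. There are 200 camera calls.

## Task

Push the red knob of the height gauge down until its brass foot stops firmly on the aluminium housing cover lying under it, hold it there for a moment so that the gauge reads, and let it spring back up. Then draw the cover out, fit it (either way round) fully down over the two dowels of the lower half in the sprung nest, and press the pair down until the orange table has sunk about 6 of its 12 mm. Finish while still holding it pressed down like that, and leave the loose things around undisturbed.

Things in the scene. Friction and masses are not known exactly. Their poses are not given: they have to be found in the camera images.
- cover: Loose aluminium housing upper half, 300-500 g, flat on the gauge's anvil under the foot. Flange 190 (own x) x 56 (y) x 14 mm, two 10.5 mm through holes at x = +-56 mm, y = 0. In its middle a ridge 60 (x) x 30 (y) mm with vertical sides, blue inset on top, 34 mm above the flange (48 mm over the underside), to be gripped across its 30 mm. Same both ways round. Origin: centre of underside, z up.
- gauge_anvil (a point): Top of the gauge's fixed steel base (290 x 100 mm, 20 mm above the table); x points to the column at x = 140 mm. A grey arm (x 60 to 156 mm, 36 wide, 67 to 89 mm above here) holds the spindle with foot and red knob at x = 80 mm. The cover's middle starts within 8 mm of here, long side along x within 0.1 rad, its end under the foot: raise it about 10 mm, draw it along -x 40 mm or more, then lift.
- gauge_knob (a point): Centre of the top of the gauge's red knob, a disc 32 mm across and 10 mm thick, on the spindle (10 mm rod); about 153 mm above the table when up. It is pushed straight down.
- gauge_slide (a joint): Travel of the gauge's foot and knob in m: 0 = up, grows as they are pushed down, at most 0.035. A spring lifts it back (2 N at the top, rising 0.15 N per mm). The foot's underside is 39 mm above the anvil at 0, so on the 14 mm flange it reads 0.025; it stops there.
- gauge_foot (a point): Brass foot of the gauge, disc 14 mm across, 9 mm high, fixed under the spindle straight below the knob. This point: centre of its underside, z up.
- nest: Fixed steel nest that carries the orange sprung table with the lower half of the housing on it; stands elsewhere each time. Base 250 (x) x 110 (y) x 20 mm, x along the lower half. Origin: centre of the base underside, on the work surface, below the parting face.
- lower_half (a point): Lower half of the housing, aluminium, 190 (own x) x 56 (y) x 30 mm, fixed on the orange sprung table (220 x 100 x 10 mm) of a nest, open gear pocket in the middle. Two steel dowels, 8 mm diameter, stand 18 mm above its top at x = +-56 mm, y = 0; their upper 7 mm taper to a blunt nose. This point: centre of its underside, 46 mm above the work surface when the table is up; z up.
- parting_face (a point): Centre of the lower half's top face, between the dowels, 30 mm above its underside (76 mm above the work surface when up); axes as the lower half: x along the line of the dowels. The cover's underside centre belongs exactly here.
- press_table (a joint): How far the nest's orange table has sunk, in m: 0 = up (the cover's own weight does not sink it), 0.012 = on its stop. It starts to sink at 7.5 N (the cover's weight included) and then needs 1.5 N more per mm; it springs back.
- bearing: Bystander, loose: steel ring bearing, 32 mm across, 10 mm high.
- spare_gear: Bystander, loose: brass gear blank, 38 mm across, 20 mm high.
- screwdriver: Bystander, loose: screwdriver, 190 mm long, lying.
- chip_brush: Bystander, loose: hand brush, lying.
- oil_bottle: Bystander, loose: yellow bottle, 52 mm across, 130 mm high.
- bar_offcut: Bystander, loose: upright aluminium bar offcut, 38 mm across, 55 mm high.
- screw_tray: Bystander, loose: blue open tray 90 x 130 x 30 mm.
Things that resemble listed ones, but are neither listed nor needed, are in the scene too. There is more than one size of the cover; the one meant has the size given above.

How it is judged:
By the outcome, as a careful person would: the job done as asked, in the order asked, and still so for the second after the job is handed in, while the arm keeps its last pose, push and grip.
It also fails if it takes over 64 s, if anything falls off the work surface, if the arm or the gripper's body presses on something with over 40 N, if the wrist force passes 120 N, or if a joint passes its speed limit or range.

## Working session

There is one attempt and no reset: what is moved stays moved. The work goes in short steps, Python scripts to look and compute and a tool call to move; the robot and the scene stay as the last step left them, time stands still between calls to the robot, and variables do not carry over. Pictures are saved under pics/ and viewed, at most 10 in all, crops included, and the job is handed in when it is done.

Besides the shell and the picture viewer there is one more tool, called after "Request:" as name(argument=value, ...) on one line, values as JSON. play_rows: Moves the arm, as the interface text tells. Its arguments: {"type":"object","properties":{"steps":{"type":"array","items":{"type":"array","items":{"type":"array","items":{"type":"number"}}}},"squeeze":{"type":"number"}},"required":["steps"]}

```bash
mkdir -p pics
python3 - <<'E'
from rig import env
import cv2, numpy as np
s=env.state(); print(s)
for c in ["scene","top"]:
    im=env.read_camera(c); cv2.imwrite(f"pics/{c}0.png",im)
    i=env.camera_info(c); print(c,{k:np.round(v,4).tolist() for k,v in i.items()})
    for q in ["cover","gauge_knob","lower_half","nest"]:
        for d in env.masks_of(c,q)[:4]: print(c,q,round(d["p"],2),np.round(d["box"],1),int(d["region"].sum()))
E
```

```text
{'clock': 0.0, 'qpos': array([ 5.93962842e+01,  1.66865601e+01, -8.83136095e+00,  6.45545822e+01,
        3.35766206e-04,  8.20193536e+01]), 'dq': array([ 0.05085406,  0.01463212,  0.0502578 , -0.10817541,  0.02157845,
        0.06164107]), 'joint_efforts': array([ 2.13463172e-03, -5.37144148e+01,  3.31371009e+01,  1.60341983e-02,
       -1.49488651e-04, -5.65051425e-05]), 'eef_pos': array([0.20171473, 0.48422888, 0.23075188]), 'orientation': array([[-9.23055351e-01,  3.84666606e-01, -6.49265556e-04],
       [ 3.84667111e-01,  9.23054729e-01, -1.08617460e-03],
       [ 1.81492543e-04, -1.25235039e-03, -9.99999199e-01]]), 'ft_force': array([ 0.68233528, -0.0685591 , -0.35673433]), 'wrist_torque': array([-0.04096895,  0.03928442, -0.01860671]), 'gripper_force': 0.0, 'width': 1.0000383914720823}
scene {'fx': 432.517, 'fy': 432.517, 'cx': 313.0181, 'cy': 197.5574, 'dist': [-0.0176, 0.0, 0.0, 0.0, 0.0], 'cam_to_world': [[-0.5257, 0.6302, -0.5714, 1.2862], [0.8507, 0.3898, -0.3527, 0.4882], [0.0004, -0.6715, -0.741, 1.1183], [0.0, 0.0, 0.0, 1.0]]}
scene cover 0.8 [271.  190.2  29.7  38.4] 623
scene cover 0.77 [278.9 138.4  31.1  21.5] 379
scene cover 0.6 [210.9 180.9  15.5  28.2] 370
scene cover 0.51 [448.9 246.6  51.8  29.4] 313
scene lower_half 0.72 [269.6 192.   30.2  38. ] 593
scene lower_half 0.67 [366.4 248.9  64.1  64.2] 1930
scene nest 0.6 [363.4 254.8  78.   73.3] 2687
top {'fx': 363.3281, 'fy': 363.3281, 'cx': 321.2557, 'cy': 198.1914, 'dist': [-0.0218, 0.0, 0.0, 0.0, 0.0], 'cam_to_world': [[0.0215, -0.9993, 0.0316, 0.4671], [-0.9995, -0.0207, 0.0248, -0.0157], [-0.0241, -0.0321, -0.9992, 1.3529], [0.0, 0.0, 0.0, 1.0]]}
top cover 0.67 [436.8 192.4  32.8  35.7] 475
top cover 0.16 [377.1 196.9  45.7  82.2] 1311
top lower_half 0.75 [265.4 191.2  37.4  60.7] 1695
top lower_half 0.3 [438.1 246.9  48.   21.2] 404
top nest 0.56 [269.1 189.7  41.4  68.5] 2053
```

Run:
```python
import cv2
a=cv2.imread("pics/scene0.png")[90:340,150:530];cv2.imwrite("pics/sc.png",cv2.resize(a,(800,526),interpolation=3))
a=cv2.imread("pics/top0.png")[80:320,170:490];cv2.imwrite("pics/tc.png",cv2.resize(a,(800,600),interpolation=3))
```

```text
(no output)
```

View pics/sc.png

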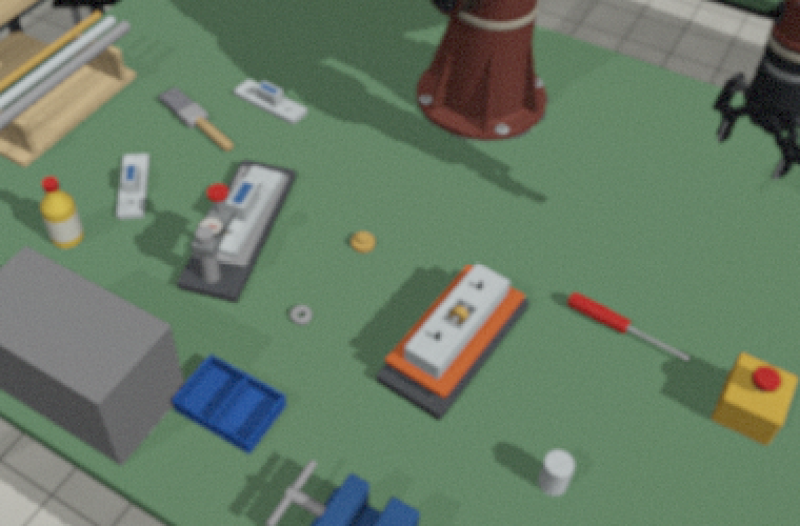

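View pics/tc.png

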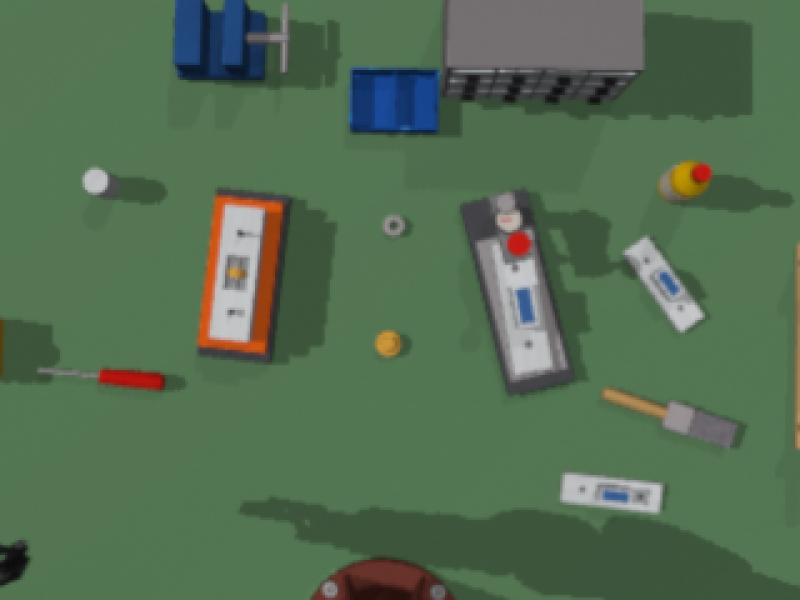

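Scene picture: gauge with its cover (blue inset, full px ≈(265,182)) and the nest (≈(366,249)). In the top picture the knob is at px ≈(377,177), the ridge at ≈(380,202) and the lower half at ≈(265,190). The smaller covers are decoys. Next I measure these positions.

```bash
cat > h.py <<'E'
import cv2, numpy as np
from rig import env
def p2w(info,uv,z):
    K=np.array([[info["fx"],0,info["cx"]],[0,info["fy"],info["cy"]],[0,0,1]])
    n=cv2.undistortPoints(np.array(uv,float).reshape(-1,1,2),K,np.array(info["dist"],float)).reshape(-1,2)
    T=np.array(info["cam_to_world"]); d=np.c_[n,np.ones(len(n))]@T[:3,:3].T; o=T[:3,3]
    return o+d*((z-o[2])/d[:,2])[:,None]
def w2p(info,P):
    K=np.array([[info["fx"],0,info["cx"]],[0,info["fy"],info["cy"]],[0,0,1]])
    T=np.linalg.inv(np.array(info["cam_to_world"]))
    return cv2.projectPoints(np.array(P,float).reshape(-1,1,3),cv2.Rodrigues(T[:3,:3])[0],T[:3,3],K,np.array(info["dist"],float))[0].reshape(-1,2)
def blobs(im,kind,roi=None,amin=15):
    h=cv2.cvtColor(im,cv2.COLOR_BGR2HSV); H,S,V=cv2.split(h)
    m={"red":((H<8)|(H>172))&(S>150)&(V>80),"blue":(H>100)&(H<125)&(S>110)&(V>60),"white":(S<45)&(V>165),
       "orange":(H>5)&(H<18)&(S>150)&(V>120)}[kind].astype(np.uint8)
    if roi: k=np.zeros_like(m);x0,y0,x1,y1=roi;k[y0:y1,x0:x1]=1;m*=k
    n,l,st,c=cv2.connectedComponentsWithStats(m)
    out=[]
    for i in range(1,n):
        if st[i,4]>=amin:
            cs,_=cv2.findContours((l==i).astype(np.uint8),0,2)
            out.append((st[i,4],c[i],cv2.minAreaRect(max(cs,key=len))))
    return sorted(out,key=lambda t:-t[0])
E
python3 - <<'E'
from h import *
np.set_printoptions(precision=4,suppress=True)
im=cv2.imread("pics/top0.png");T=env.camera_info("top")
for k,roi,z in [("red",(350,150,410,215),.153),("blue",(350,185,400,220),.068),("white",(240,140,300,230),.076),("orange",(240,140,300,230),.046),("white",(340,150,410,240),.034)]:
    for a,c,r in blobs(im,k,roi,8)[:3]:
        print(k,a,c,p2w(T,[c],z)[0],"rect",p2w(T,[r[0]],z)[0][:2],r[1:],"\n", p2w(T,cv2.boxPoints(r),z)[:,:2].tolist())
i=env.camera_info("wrist");print({k:np.round(v,4).tolist() for k,v in i.items()})
E
```

```text
red 67 [377.     177.0597] [ 0.5786 -0.1685  0.153 ] rect [ 0.5788 -0.1685] ((8.0, 8.0), 90.0) 
 [[0.5917448580587744, -0.15505932302167058], [0.5922591335957846, -0.1814113651784398], [0.5657903683618674, -0.18183016122390866], [0.5652663378367703, -0.155498368431832]]
blue 54 [379.5    201.7407] [ 0.4994 -0.1895  0.068 ] rect [ 0.4991 -0.1897] ((12.329923629760742, 4.1099748611450195), 80.53767395019531) 
 [[0.5191445784292723, -0.1786640306624404], [0.5218244234226942, -0.19289287906578595], [0.479079456440572, -0.20071892084886322], [0.47639706543251925, -0.18650747672849716]]
white 651 [264.1982 188.9816] [0.5358 0.2184 0.076 ] rect [0.5361 0.2184] ((15.161752700805664, 53.06613540649414), 6.911227226257324) 
 [[0.44542342472760854, 0.2540229331261158], [0.6325022157604921, 0.23641973385422532], [0.6269617397596077, 0.18265439524750293], [0.44017902409212556, 0.20046224302895044]]
orange 692 [267.146  190.2616] [0.533  0.2131 0.046 ] rect [0.5362 0.219 ] ((27.51995849609375, 60.950557708740234), 6.788974761962891) 
 [[0.4313914566030905, 0.2789707924180855], [0.6514732585601177,
[... 246 characters left out ...]
) 
 [[0.5851295240263482, -0.14562536360205575], [0.5957350917590344, -0.20001073813887793], [0.4110889357693944, -0.2350830632679397], [0.40044523133889004, -0.18097830734089693]]
white 39 [373.2564 168.3077] [ 0.6212 -0.1695  0.034 ] rect [ 0.6205 -0.1686] ((5.0, 8.0), 90.0) 
 [[0.6293376608619599, -0.153959441261046], [0.6298924666134321, -0.18295407634764504], [0.6116743445752312, -0.1832463921438423], [0.6111126272028392, -0.15426611222913583]]
{'fx': 297.1818, 'fy': 297.1818, 'cx': 322.4871, 'cy': 196.7032, 'dist': [-0.0548, 0.0, 0.0, 0.0, 0.0], 'cam_to_world': [[0.3845, 0.8892, 0.2479, 0.14], [0.9231, -0.3702, -0.1039, 0.5091], [-0.0007, 0.2688, -0.9632, 0.373], [0.0, 0.0, 0.0, 1.0]]}
```

```bash
cat >> h.py <<'E'
def plan(pos,heading=None,tilt=True):
    """shift (tool axes now) to pos, then rotation vector (tool axes) to tool-down with x heading [deg]"""
    s=env.state();R=s["orientation"];sh=R.T@(np.array(pos)-s["eef_pos"])
    print("pos",np.round(s["eef_pos"],4),"hd",round(np.degrees(np.arctan2(R[1,0],R[0,0])),2),"F",np.round(s["ft_force"],1),"w",round(s["width"],3),"t",round(s["clock"],2))
    print("shift",np.round(sh,4))
    if heading is not None:
        a=np.radians(heading);Rt=np.array([[np.cos(a),np.sin(a),0],[np.sin(a),-np.cos(a),0],[0,0,-1]])
        rv=cv2.Rodrigues(R.T@Rt)[0].ravel();print("rot",np.round(rv,4),"shift after rot",np.round(Rt.T@(np.array(pos)-s["eef_pos"]),4))
E
python3 - <<'E'
from h import *
plan([.536,.218,.17],174.6)
E
```

```text
pos [0.2019 0.4846 0.2313] hd 157.38 F [ 0.   0.3 -0.3] w 1.002 t 0.5
shift [-0.4109 -0.1176  0.0613]
rot [-0.     -0.     -0.3006] shift after rot [-0.3577 -0.234   0.0613]
```

Request:
play_rows(steps=[[[0,0,0,-0.02,-0.0055,0.003,0],[0,0,0,-0.036,-0.0105,0.005,0],[0,0,0,-0.038,-0.011,0.006,0],[0,0,0,-0.038,-0.011,0.006,0],[0,0,0,-0.038,-0.011,0.006,0],[0,0,0,-0.038,-0.011,0.006,0],[0,0,0,-0.038,-0.011,0.006,0],[0,0,0,-0.038,-0.011,0.006,0],[0,0,0,-0.038,-0.011,0.006,0],[0,0,0,-0.038,-0.011,0.006,0],[0,0,0,-0.036,-0.0105,0.005,0],[0,0,0,-0.016,-0.004,0.003,0]]])

```text
clock: 1.7
eef_pos: [0.5388, 0.2146, 0.1668]
orientation: [[-0.922, 0.387, 0.0], [0.387, 0.922, -0.0], [-0.001, -0.0, -1.0]]
ft_force: [-0.1, -0.2, 0.7]
width: 1.002
gripper_force: 0.0
```

Request:
play_rows(steps=[[[0,0,-0.1,0,0,0,0],[0,0,-0.1,0,0,0,0],[0,0,-0.1,0,0,0,0],[0,0,0,0,0,0,0],[0,0,0,0,0,0,0]]])

```text
clock: 2.2
eef_pos: [0.5364, 0.2171, 0.1673]
orientation: [[-0.995, 0.097, -0.0], [0.097, 0.995, 0.0], [0.0, 0.0, -1.0]]
ft_force: [1.0, -0.0, 0.5]
width: 1.002
gripper_force: 0.0
```

Run:
```python
from h import *
np.set_printoptions(precision=4,suppress=True)
plan([.536,.218,.17],174.6)
i=env.camera_info("wrist");im=env.read_camera("wrist");cv2.imwrite("pics/w1.png",im);np.save("w1.npy",i,allow_pickle=True)
for q in ["lower_half","nest"]:
    for d in env.masks_of("wrist",q)[:2]: print(q,d["p"],d["box"])
for k,z in [("white",.076),("orange",.046)]:
    for a,c,r in blobs(im,k,None,400)[:2]:
        b=p2w(i,cv2.boxPoints(r),z);print(k,a,c,p2w(i,[r[0]],z)[0],b[:,:2].tolist())
for yaw in(-5.4,):
    d=np.array([np.cos(np.radians(yaw)),np.sin(np.radians(yaw)),0]);print(w2p(i,[np.array([.536,.218,.094])+s*.056*d for s in(-1,1)]))
```

```text
pos [0.5364 0.2171 0.1673] hd 174.42 F [ 1.  -0.   0.5] w 1.002 t 2.2
shift [ 0.0005  0.0009 -0.0027]
rot [ 0.0001 -0.0001 -0.0031] shift after rot [ 0.0005  0.0009 -0.0027]
lower_half 0.9 [322.6, 183.3, 117.9, 244.1]
lower_half 0.45 [7.8, 249.4, 11.3, 28.2]
nest 0.86 [322.3, 176.4, 122.2, 248.9]
white 13901 [322.5241 182.6376] [0.5274 0.2162 0.076 ] [[0.4402372592850686, 0.19688769736614878], [0.4456171001821495, 0.2520252387237055], [0.6346209771383218, 0.2400251469415927], [0.6280316279772962, 0.17215109015106875]]
white 755 [ 10.7576 250.1563] [ 0.5547 -0.0715  0.076 ] [[0.5296631651214059, -0.0773137706101461], [0.5323277502544425, -0.045774157735768706], [0.5808967764666477, -0.06594567650269112], [0.5789778333739992, -0.09987025542283556]]
orange 9980 [322.7634 163.4136] [0.5256 0.2159 0.046 ] [[0.42362875885257245, 0.1768982400524938], [0.4331115140465871, 0.2739785663304879], [0.6509588274895044, 0.2641313757538579], [0.6393298120875873, 0.14427590283004926]]
[[325.9272 129.3974]
 [325.9018 270.9601]]
```

View pics/w1.png

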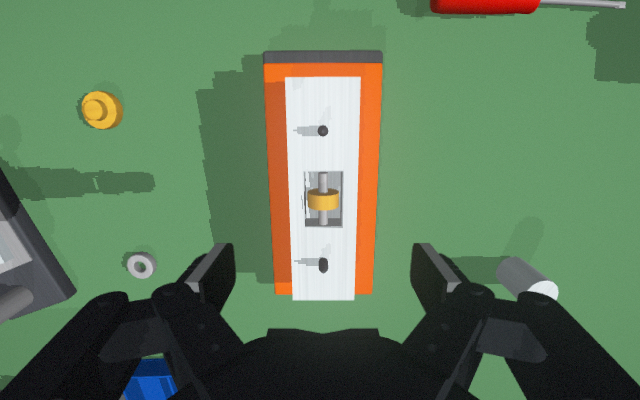

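```bash
cat >> h.py <<'E'
def hull_iou(info,P,mask,ss=4):
    h=cv2.convexHull(((w2p(info,P)+0.5)*ss).astype(np.float32)); m=np.zeros((400*ss,640*ss),np.uint8); cv2.fillConvexPoly(m,h.astype(np.int32),1)
    m=cv2.resize(m.astype(np.float32),(640,400),interpolation=cv2.INTER_AREA)
    return np.minimum(m,mask).sum()/np.maximum(m,mask).sum()
def dowel(info,mask,x0):
    t=np.linspace(0,2*np.pi,24,endpoint=False);c=np.c_[np.cos(t),np.sin(t)]
    from scipy.optimize import minimize
    def f(p):
        P=[np.c_[p+r*c,np.full(24,z)] for r,z in((.004,.077),(.004,.087),(.0022,.094))]
        return -hull_iou(info,np.vstack(P),mask)
    r=minimize(f,x0,method="Nelder-Mead",options=dict(initial_simplex=np.array([x0,x0+[.003,0],x0+[0,.003]]),xatol=1e-5)); return r.x,-r.fun
E
python3 - <<'E'
from h import *
np.set_printoptions(precision=4,suppress=True)
im=cv2.imread("pics/w1.png");i=np.load("w1.npy",allow_pickle=True).item()
g=cv2.cvtColor(im,cv2.COLOR_BGR2GRAY)
print(g[250:280,314:334:2]);
D=[]
for (u,v),x0 in(((323,131),[.48,.222]),((323,265),[.59,.213])):
    m=np.zeros(g.shape,np.float32);m[v-14:v+14,u-8:u+9]=(g[v-14:v+14,u-8:u+9]<110)
    x,f=dowel(i,m,np.array(x0));D.append(x);print(x,f,m.sum())
D=np.array(D);d=D[1]-D[0];print("mid",D.mean(0),"len",np.hypot(*d),"yaw",np.degrees(np.arctan2(d[1],d[0])))
E
```

```text
[[233 232 234 232 221 221 221 224 224 234]
 [233 231 233 233 221 222 220 224 222 233]
 [231 230 233 234 221 221 222 223 223 233]
 [232 230 234 232 219 222 222 224 224 233]
 [233 231 233 232 220 221 223 224 235 232]
 [232 232 233 220 220 221 223 224 235 232]
 [231 231 232 219 220 222 222 224 234 233]
 [232 231 232 168 145 189 222 223 234 233]
 [186 183 185 113  79  87 185 224 235 232]
 [180 179 182  72  74  72  95 224 236 232]
 [182 181 182  72  72  76  82 235 235 233]
 [184 181 149  72  76  74  81 234 234 233]
 [180 181 150  72  75  72  83 236 234 232]
 [179 182 150  72  74  80  78 236 235 232]
 [184 183 150  74  71  78  78 235 236 231]
 [181 181 152  74  75  79  82 205 235 232]
 [231 232 194  74  78  82  85 204 235 233]
 [233 230 196  75  75  77  84 204 236 232]
 [232 232 199  73  78  81  88 205 235 231]
 [231 232 234  75  74  84  89 235 235 233]
 [233 233 235  80  76  88  96 235 235 231]
 [232 232 234 154  92  98 168 234 235 232]
 [233 231 235 231 113 114 235 235 237 233]
 [233 231 233 231 208 214 234 236 235 232]
 [232 234 233 232 233 235 233 234 235 233]
 [233 233 235 231 232 235 233 234 235 234]
 [232 232 234 231 233 233 234 235 235 233]
 [233 232 233 231 233 233 234 235 236 234]
 [233 232 234 233 233 234 233 234 235 233]
 [233 233 235 233 233 233 232 234 235 234]]
[0.4811 0.2206] 0.8063921332359314 82.0
[0.5917 0.2103] 0.8375826478004456 111.0
mid [0.5364 0.2154] len 0.11110475157821413 yaw -5.323162911558898
```

Request:
play_rows(steps=[[[0,0,0,0,-0.015,-0.02,0],[0,0,0,0,-0.034,-0.012,0],[0,0,0,0,-0.04,0,0],[0,0,0,0,-0.04,0,0],[0,0,0,0,-0.04,0,0],[0,0,0,0,-0.04,0,0],[0,0,0,0,-0.04,0,0],[0,0,0,0,-0.04,0,0],[0,0,0,0,-0.04,0,0],[0,0,0,0,-0.04,0,0],[0,0,0,0,-0.03,0,0],[0,0,0,0,-0.01,0,0]]])

```text
clock: 3.55
eef_pos: [0.4976, -0.193, 0.1993]
orientation: [[-0.995, 0.098, 0.0], [0.098, 0.995, -0.001], [-0.0, -0.001, -1.0]]
ft_force: [-0.0, 0.3, 0.2]
width: 0.991
gripper_force: 0.0
```

Request:
play_rows(steps=[[[0,0,-0.1,0,0,0.01,0],[0,0,-0.1,0,0,0.02,0],[0,0,-0.086,0,0,0.01,0],[0,0,0,0,0,0,0],[0,0,0,0,0,0,0]]])

```text
clock: 4.05
eef_pos: [0.498, -0.1898, 0.1596]
orientation: [[-0.982, -0.188, -0.0], [-0.188, 0.982, 0.0], [0.0, 0.0, -1.0]]
ft_force: [0.3, -0.3, -0.6]
width: 1.003
gripper_force: 0.0
```

Run:
```python
from h import *
np.set_printoptions(precision=4,suppress=True)
plan([.495,-.19,.16],190.8)
i=env.camera_info("wrist");im=env.read_camera("wrist");cv2.imwrite("pics/w2.png",im);np.save("w2.npy",i,allow_pickle=True)
for d in env.masks_of("wrist","cover")[:3]: print(d["p"],d["box"])
for a,c,r in blobs(im,"blue",None,60)[:3]: print(a,c,p2w(i,[c],.068)[0],p2w(i,cv2.boxPoints(r),.068)[:,:2].tolist())
```

```text
pos [ 0.498  -0.1898  0.1596] hd -169.19 F [ 0.3 -0.3 -0.6] w 1.003 t 4.05
shift [ 0.003   0.0004 -0.0004]
rot [ 0.0002 -0.0001  0.0002] shift after rot [ 0.003   0.0004 -0.0004]
0.91 [114.8, 178.5, 108.5, 134.4]
0.63 [320.9, 181.1, 64.3, 196.1]
1394 [320.4821 199.4613] [ 0.4987 -0.1934  0.068 ] [[0.47737969664226965, -0.20755899641631162], [0.47379059449078775, -0.18878705340657626], [0.5213964728263853, -0.17925923834128787], [0.5251898556980366, -0.19906841935354946]]
533 [ 95.9625 187.743 ] [ 0.5241 -0.3799  0.068 ] [[0.5152208849995228, -0.39479707448734735], [0.5071098264687114, -0.3848799835941471], [0.5333285990535462, -0.36509316071878056], [0.541929122127888, -0.37502226186123794]]
```

View pics/w2.png

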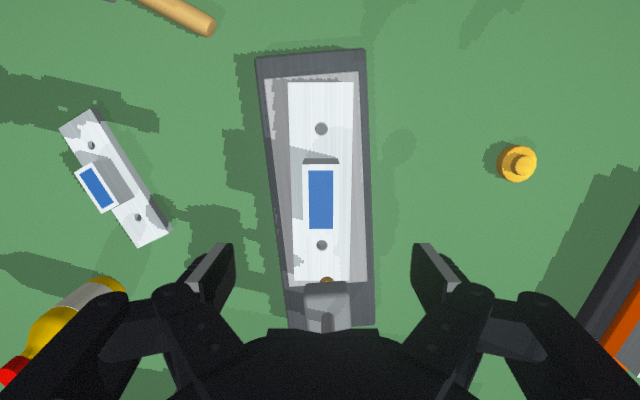

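Wrist picture: cover holes at (321,129) and (321.5,245), inset centre at (320.5,199.5). The jaws are symmetric about column 322.5, so the cover lies ~1.5 mm off the jaw centre. Next is the knob.

Request:
play_rows(steps=[[[0,0,0,0,0,-0.015,1],[0,0,0,0,0,-0.02,1],[0,0,0,-0.02,0.001,0,1],[0,0,0,-0.03,0.0015,0,1],[0,0,0,-0.022,0.0012,0,1],[0,0,0,-0.0103,0.0007,0,1],[0,0,0,0,0,0.01,1],[0,0,0,0,0,0.015,1],[0,0,0,0,0,0.008,1],[0,0,0,0,0,0,1]]], squeeze=30)

```text
clock: 5.15
eef_pos: [0.5763, -0.1703, 0.1599]
orientation: [[-0.982, -0.189, -0.003], [-0.189, 0.982, 0.001], [0.002, 0.002, -1.0]]
ft_force: [-0.8, 0.8, 0.0]
width: 0.001
gripper_force: 0.0
```

Run:
```python
from h import *
np.set_printoptions(precision=4,suppress=True)
plan([.578,-.170,.155],190.8)
im=env.read_camera("scene");cv2.imwrite("pics/s3.png",cv2.resize(im[100:250,190:390],(800,600),interpolation=3))
i=env.camera_info("scene");print((w2p(i,[env.state()["eef_pos"],[.578,-.170,.153]])-[190,100])*4)
```

```text
pos [ 0.5763 -0.1703  0.1599] hd -169.09 F [-0.8  0.8  0. ] w 0.001 t 5.15
shift [-0.0018 -0.0001  0.0049]
rot [ 0.0015 -0.0024  0.0019] shift after rot [-0.0018 -0.0001  0.0049]
[[250.8207 312.0378]
 [251.5363 320.2311]]
```

View pics/s3.png

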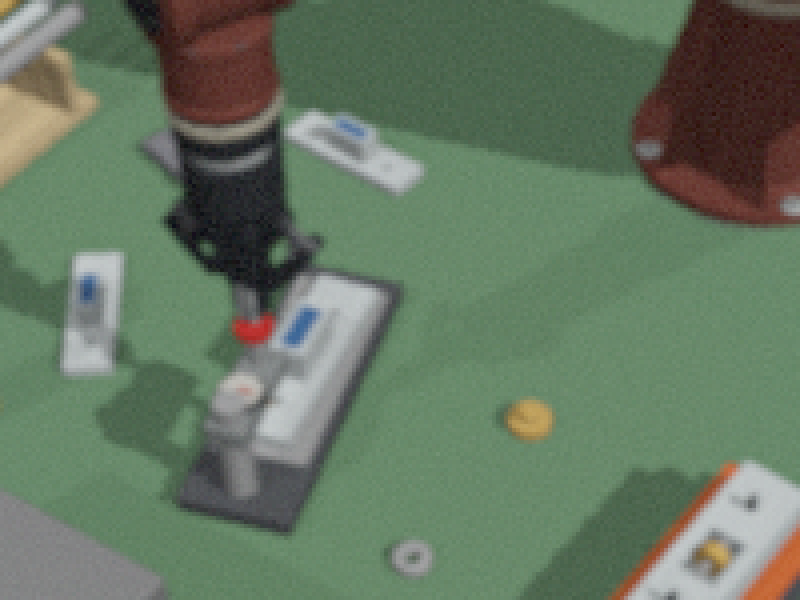

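The picture shows the fingertips centred over the red knob, crop ≈(253,320). Now I press it.

Request:
play_rows(steps=[[[0,0,0,-0.0015,0,0.005,1],[0,0,0,0,0,0.005,1],[0,0,0,0,0,0.005,1],[0,0,0,0,0,0.005,1],[0,0,0,0,0,0.005,1],[0,0,0,0,0,0.003,1],[0,0,0,0,0,0.002,1],[0,0,0,0,0,0,1]]])

```text
clock: 6.0
eef_pos: [0.5799, -0.1704, 0.1313]
orientation: [[-0.982, -0.19, 0.001], [-0.19, 0.982, -0.001], [-0.001, -0.001, -1.0]]
ft_force: [1.0, -1.3, 5.4]
width: 0.0
gripper_force: 2.6
```

Request:
play_rows(steps=[[[0,0,0,0,0,0.001,1],[0,0,0,0,0,0.001,1],[0,0,0,0,0,0,1]]])

```text
clock: 6.3
eef_pos: [0.5799, -0.1705, 0.1295]
orientation: [[-0.982, -0.19, 0.001], [-0.19, 0.982, -0.001], [-0.001, -0.001, -1.0]]
ft_force: [0.6, -1.5, 5.4]
width: -0.002
gripper_force: 2.8
```

Request:
play_rows(steps=[[[0,0,0,0,0,0.001,1],[0,0,0,0,0,0.001,1],[0,0,0,0,0,0.001,1],[0,0,0,0,0,0,1]]])

```text
clock: 6.7
eef_pos: [0.58, -0.1705, 0.128]
orientation: [[-0.982, -0.19, 0.002], [-0.19, 0.982, -0.001], [-0.002, -0.001, -1.0]]
ft_force: [-3.1, -0.1, 17.2]
width: -0.001
gripper_force: 9.2
```

Request:
play_rows(steps=[[[0,0,0,0,0,0.0003,1],[0,0,0,0,0,0,1],[0,0,0,0,0,0,1],[0,0,0,0,0,0,1],[0,0,0,0,0,0,1],[0,0,0,0,0,0,1],[0,0,0,0,0,0,1],[0,0,0,0,0,0,1],[0,0,0,0,0,0,1],[0,0,0,0,0,0,1]]])

```text
clock: 7.7
eef_pos: [0.58, -0.1705, 0.1279]
orientation: [[-0.982, -0.19, 0.002], [-0.19, 0.982, -0.001], [-0.002, -0.002, -1.0]]
ft_force: [-4.0, 0.6, 21.1]
width: -0.006
gripper_force: 10.4
```

Request:
play_rows(steps=[[[0,0,0,0,0,-0.006,1],[0,0,0,0,0,-0.008,1],[0,0,0,0,0,-0.01,1],[0,0,0,0,0,-0.012,1],[0,0,0,0,0,-0.014,1],[0,0,0,0,0,-0.01,1],[0,0,0,0.02,0,-0.005,1],[0,0,0,0.03,0,0,0],[0,0,0,0.025,-0.003,0,0],[0,0,0,0.008,-0.003,0,0],[0,0,0,0,0,0,0],[0,0,0,0,0,0,0]]])

```text
clock: 8.9
eef_pos: [0.4998, -0.1919, 0.1912]
orientation: [[-0.982, -0.19, 0.001], [-0.19, 0.982, 0.0], [-0.001, -0.0, -1.0]]
ft_force: [-0.2, -0.1, -0.1]
width: 0.845
gripper_force: 0.0
```

Run:
```python
from h import *
np.set_printoptions(precision=4,suppress=True)
plan([.495,-.1915,.10],190.8)
i=env.camera_info("wrist");im=env.read_camera("wrist");cv2.imwrite("pics/w4.png",im)
for a,c,r in blobs(im,"blue",(250,100,400,300),60)[:3]: print(a,c,r,p2w(i,[c],.068)[0],p2w(i,cv2.boxPoints(r),.068)[:,:2].tolist())
im=env.read_camera("top");i=env.camera_info("top")
for a,c,r in blobs(im,"red",(350,150,410,215),5)[:1]: print(a,c,p2w(i,[c],.153))
```

```text
pos [ 0.4998 -0.1919  0.1912] hd -169.06 F [-0.2 -0.1 -0.1] w 0.845 t 8.9
shift [0.0047 0.0013 0.0912]
rot [-0.      0.0006  0.0025] shift after rot [0.0046 0.0012 0.0912]
1112 [323.1978 188.2509] ((323.5, 188.5), (51.0, 21.0), 90.0) [ 0.4985 -0.1935  0.068 ] [[0.477278807004771, -0.2069735419969103], [0.4736964363355465, -0.18846586750668923], [0.5210335405194189, -0.1788041195879182], [0.5247901596124412, -0.198203801404926]]
363 [402.0771 189.2342] [[ 0.54   -0.2515  0.153 ]]
```

Request:
play_rows(steps=[[[0,0,0,0.001,0,0.02,0],[0,0,0,0,0,0.03,0],[0,0,0,0,0,0.03,0],[0,0,0,0,0,0.03,0],[0,0,0,0,0,0.025,0],[0,0,0,0,0,0.012,0],[0,0,0,0,0,0.006,0],[0,0,0,0,0,0.002,0],[0,0,0,0,0,0,0]]])

```text
clock: 9.9
eef_pos: [0.4987, -0.1922, 0.0367]
orientation: [[-0.982, -0.19, 0.001], [-0.19, 0.982, -0.001], [-0.001, -0.001, -1.0]]
ft_force: [-0.0, -0.3, 0.3]
width: 1.001
gripper_force: 0.0
```

Request:
play_rows(steps=[[[0,0,0,0,0,0,0.5],[0,0,0,0,0,0,0.6],[0,0,0,0,0,0,0.8],[0,0,0,0,0,0,1],[0,0,0,0,0,0,1],[0,0,0,0,0,0,1],[0,0,0,0,0,0,1],[0,0,0,0,0,0,1],[0,0,0,0,0,0,1]]], squeeze=60)

```text
clock: 10.8
eef_pos: [0.4984, -0.1921, 0.0365]
orientation: [[-0.982, -0.19, 0.001], [-0.19, 0.982, -0.0], [-0.001, -0.0, -1.0]]
ft_force: [-1.6, 1.3, 6.7]
width: 0.343
gripper_force: 61.0
```

Request:
play_rows(steps=[[[0,0,0,0,0,-0.003,1],[0,0,0,0,0,-0.004,1],[0,0,0,0,0,-0.003,1],[0,0,0,0,0,0,1],[0,0,0,0,0,0,1]]])

```text
clock: 11.3
eef_pos: [0.498, -0.192, 0.046]
orientation: [[-0.982, -0.19, -0.0], [-0.19, 0.982, -0.0], [0.0, -0.0, -1.0]]
ft_force: [-0.1, 0.8, -4.5]
width: 0.338
gripper_force: 59.6
```

Run:
```python
from h import *
np.set_printoptions(precision=4,suppress=True)
plan([.42,-.21,.0465],190.94)
im=env.read_camera("wrist");cv2.imwrite("pics/w5.png",im)
```

```text
pos [ 0.498 -0.192  0.046] hd -169.05 F [-0.1  0.8 -4.5] w 0.338 t 11.3
shift [ 0.08   -0.0028 -0.0005]
rot [-0.     -0.      0.0002] shift after rot [ 0.08   -0.0029 -0.0005]
```

View pics/w5.png

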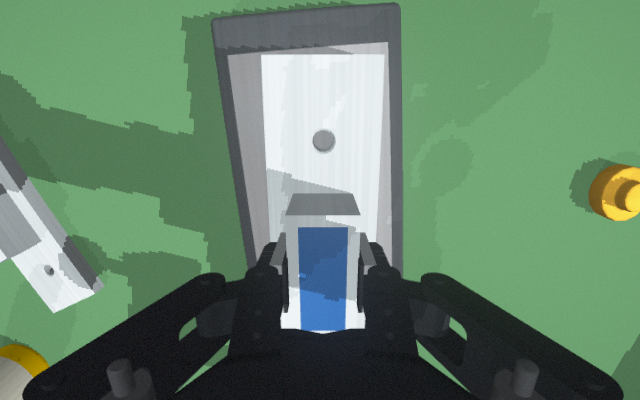

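The cover is held level and centred: rear hole at (324,140), weight ≈4.5 N. Next I draw it out, lift it, and carry it over.

Request:
play_rows(steps=[[[0,0,0,0.01,0,0,1],[0,0,0,0.02,0,0,1],[0,0,0,0.02,0,0,1],[0,0,0,0.02,0,0,1],[0,0,0,0.01,0,0,1],[0,0,0,0,0,-0.01,1],[0,0,0,0,0,-0.025,1],[0,0,0,0,0,-0.03,1],[0,0,0,0,0,-0.025,1],[0,0,0,0,0,-0.014,1],[0,0,0,0,0.02,0,1],[0,0,0,0,0.034,0,1]]])

```text
clock: 12.55
eef_pos: [0.4112, -0.1553, 0.1516]
orientation: [[-0.982, -0.188, 0.004], [-0.188, 0.982, -0.002], [-0.003, -0.003, -1.0]]
ft_force: [0.6, 1.9, -3.6]
width: 0.342
gripper_force: 60.3
```

Request:
play_rows(steps=[[[0,0,0,-0.01,0.036,0,1],[0,0,0,-0.02,0.036,0,1],[0,0,0,-0.022,0.036,0,1],[0,0,0,-0.022,0.036,0,1],[0,0,0,-0.022,0.036,0,1],[0,0,0,-0.022,0.036,0,1],[0,0,0,-0.022,0.036,0,1],[0,0,0,-0.022,0.036,0,1],[0,0,0,-0.022,0.03,0,1],[0,0,0,-0.01,0.02,0,1],[0,0,0,0,0,0,1]]])

```text
clock: 13.65
eef_pos: [0.5366, 0.218, 0.1506]
orientation: [[-0.981, -0.193, 0.002], [-0.193, 0.981, 0.001], [-0.002, 0.001, -1.0]]
ft_force: [-0.4, -0.3, -4.1]
width: 0.342
gripper_force: 60.6
```

Request:
play_rows(steps=[[[0,0,0.09,0,0,0,1],[0,0,0.1,0,0,0,1],[0,0,0.094,0,0,0,1],[0,0,0,0,0,0,1],[0,0,0,0,0,0,1]]])

```text
clock: 14.15
eef_pos: [0.5356, 0.2143, 0.1504]
orientation: [[-0.996, 0.09, 0.0], [0.09, 0.996, 0.0], [-0.0, 0.0, -1.0]]
ft_force: [-0.3, 0.4, -4.9]
width: 0.341
gripper_force: 60.6
```

Run:
```python
from h import *
plan([.5364,.217,.1165],174.65)
```

```text
pos [0.5356 0.2143 0.1504] hd 174.83 F [-0.3  0.4 -4.9] w 0.341 t 14.15
shift [-0.0006  0.0027  0.0339]
rot [0.0001 0.0003 0.0031] shift after rot [-0.0006  0.0027  0.0339]
```

Fine-align and descend to hover with the underside ~4 mm above the dowel noses, then look through the rear hole.

Request:
play_rows(steps=[[[0,0,0.003,-0.0006,0.0027,0.01,1],[0,0,0,0,0,0.014,1],[0,0,0,0,0,0.01,1],[0,0,0,0,0,0,1],[0,0,0,0,0,0,1]]])

```text
clock: 14.65
eef_pos: [0.5362, 0.2171, 0.1158]
orientation: [[-0.995, 0.095, -0.001], [0.095, 0.995, -0.0], [0.001, -0.0, -1.0]]
ft_force: [-0.2, 1.9, -3.5]
width: 0.344
gripper_force: 60.6
```

Run:
```python
from h import *
np.set_printoptions(precision=4,suppress=True)
plan([.5364,.217,.1165],174.65)
i=env.camera_info("wrist");im=env.read_camera("wrist");z=env.state()["eef_pos"][2]
cv2.imwrite("pics/w6.png",cv2.resize(im[60:260,190:450],(780,600),interpolation=3))
c=np.array([.4804,.2222]); 
print("pred dowel nose px crop",(w2p(i,[[*c,.094],[.4811,.2206,.094]])-[190,60])*3)
```

```text
pos [0.5362 0.2171 0.1158] hd 174.53 F [-0.2  1.9 -3.5] w 0.344 t 14.65
shift [-0.0002 -0.0001 -0.0007]
rot [-0.0002 -0.0006 -0.0021] shift after rot [-0.0002 -0.0001 -0.0007]
pred dowel nose px crop [[405.5058 225.1668]
 [397.0488 229.932 ]]
```

View pics/w6.png

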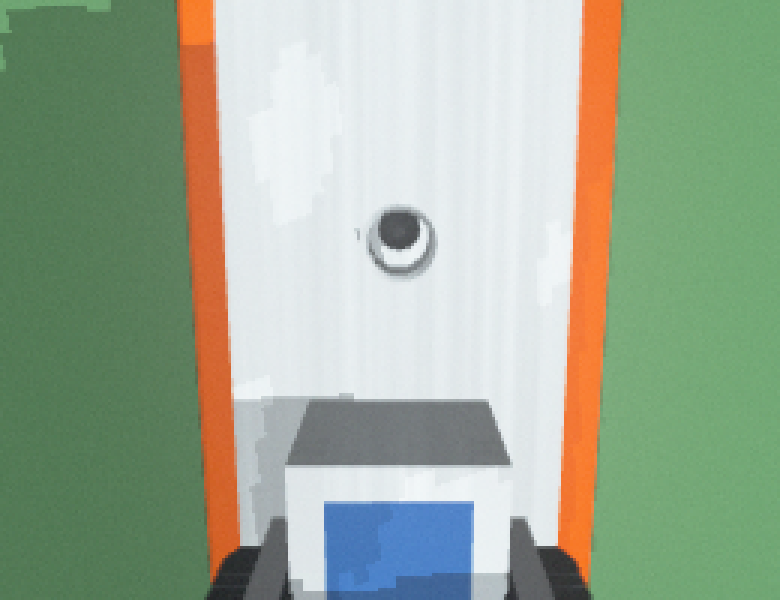

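Run:
```python
from h import *
np.set_printoptions(precision=4,suppress=True)
i=env.camera_info("wrist");im=env.read_camera("wrist");g=cv2.cvtColor(im,6)
u0,v0=300,115;sub=g[v0:v0+50,u0:u0+50]
m=(sub<110).astype(np.uint8);n,l,st,c=cv2.connectedComponentsWithStats(m);k=1+np.argmax(st[1:,4]);print(st[k],c[k]+[u0,v0])
m2=(sub<205).astype(np.uint8);n,l2,st2,c2=cv2.connectedComponentsWithStats(m2);k2=1+np.argmax(st2[1:,4])
pts=np.argwhere(l2==k2)[:,::-1].astype(np.float32);(e,r)=cv2.minEnclosingCircle(pts);print("hole",np.array(e)+[u0,v0],r,"px r expected",.00525*297/.145)
z=env.state()["eef_pos"][2]-.0165+.014
H=p2w(i,[np.array(e)+[u0,v0]],z)[0];D=p2w(i,[c[k]+[u0,v0]],.094)[0]
R=env.state()["orientation"];print(H,D,"dowel-hole in tool axes",R.T@np.r_[(D-H)[:2],0])
print("\n".join(" ".join(f"{v:3d}" for v in r) for r in sub[10:40,10:40]))
```

```text
[ 16  16  14  11 120] [322.3917 135.7   ]
hole [323.8835 140.5075] 12.145232200622559 px r expected 10.75344827586207
[0.482  0.2214 0.114 ] [0.481  0.2208 0.094 ] dowel-hole in tool axes [ 0.0009 -0.0007 -0.    ]
232 236 237 235 233 234 235 235 236 235 234 234 235 235 237 238 237 236 234 232 232 231 231 232 231 234 236 236 237 235
231 234 238 237 235 234 236 234 236 235 234 236 235 235 236 236 237 236 235 233 232 231 231 231 233 236 236 236 236 235
232 236 238 236 235 236 236 235 235 234 234 234 229 236 236 236 236 236 235 232 232 231 232 232 233 234 237 236 236 234
232 235 237 236 234 233 236 235 228 226 212 211 205 210 212 219 216 229 235 233 232 230 232 231 233 234 238 237 237 235
231 235 237 237 234 234 230 221 211 205 190 183 182 180 176 182 179 198 212 225 231 232 230 232 232 234 236 236 236 233
232 235 237 236 234 225 217 207 166 162 139 135 135 132 130 127 142 168 176 188 216 234 233 230 233 234 236 236 235 235
232 235 238 233 224 216 211 168 111 105  88  89  90  86  88  87 101 123 140 161 177 206 232 231 233 234 238 235 235 235
232 234 236 226 217 210 182 107  87  90  86  8
[... 2013 characters left out ...]
 224 186 145 116 124 137 142 143 142 144 149 127 129 134 157 170 174 198 228 233 234 236 236 235 234
231 234 237 235 230 228 222 198 154 120 122 122 121 125 125 127 130 152 174 178 177 201 226 231 232 235 236 235 235 234
232 233 235 234 233 230 226 223 216 182 160 160 158 155 154 154 184 184 190 182 202 227 232 229 233 234 237 236 235 234
233 233 236 234 234 234 231 226 223 217 205 204 199 200 195 191 197 193 211 222 225 231 230 232 232 236 235 236 235 233
230 234 236 235 234 232 233 234 231 227 219 217 217 213 213 217 214 229 230 230 230 232 232 229 233 234 235 235 235 232
232 233 236 236 234 233 234 235 235 232 231 230 230 230 230 232 233 234 232 231 231 231 232 230 234 235 237 236 235 234
```

Picture: the dowel nose shows in the rear hole, offset by tool (+0.9, −0.7) mm. I correct that and lower.

Request:
play_rows(steps=[[[0,0,0,0.0009,-0.0006,0,1],[0,0,0,0,0,0.003,1],[0,0,0,0,0,0.003,1],[0,0,0,0,0,0.002,1],[0,0,0,0,0,0.002,1],[0,0,0,0,0,0,1]]])

```text
clock: 15.35
eef_pos: [0.5351, 0.2166, 0.1056]
orientation: [[-0.995, 0.096, -0.001], [0.096, 0.995, -0.0], [0.001, -0.0, -1.0]]
ft_force: [0.2, 0.2, -4.9]
width: 0.341
gripper_force: 60.6
```

Run:
```python
from h import *
plan([.536,.217,.0925],174.65)
print(env.state()["wrist_torque"])
im=env.read_camera("wrist")
cv2.imwrite("pics/w7.png",cv2.resize(im[90:190,260:390],(780,600),interpolation=3))
```

```text
pos [0.5351 0.2166 0.1056] hd 174.51 F [ 0.2  0.2 -4.9] w 0.341 t 15.35
shift [-0.0008  0.0005  0.0131]
rot [-0.0002 -0.0006 -0.0024] shift after rot [-0.0008  0.0005  0.0131]
[-0.00871583  0.04529699 -0.00023715]
```

View pics/w7.png

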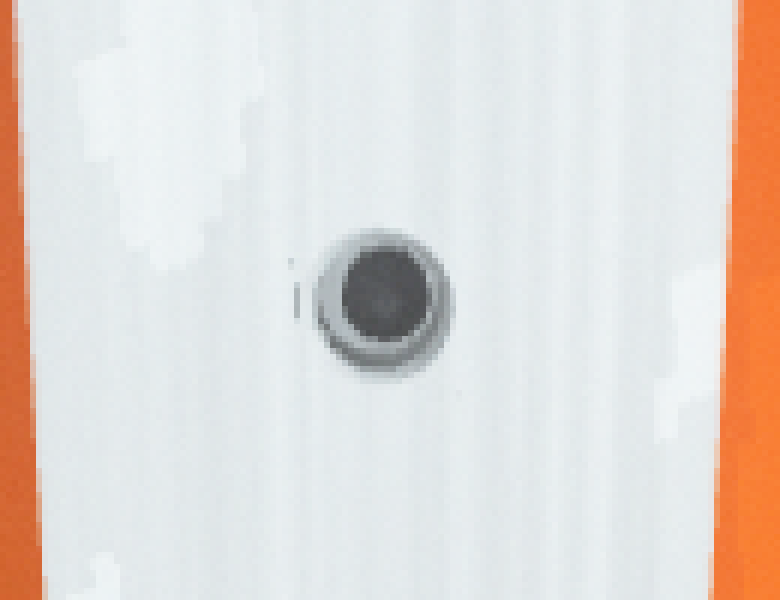

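Picture: the dowel is now inside the rear hole, well centred at crop (385,293), with no contact force. I continue down.

Request:
play_rows(steps=[[[0,0,0,0,0,0.002,1],[0,0,0,0,0,0.002,1],[0,0,0,0,0,0.002,1],[0,0,0,0,0,0.002,1],[0,0,0,0,0,0.002,1],[0,0,0,0,0,0.002,1],[0,0,0,0,0,0,1]]])

```text
clock: 16.1
eef_pos: [0.5352, 0.2166, 0.0937]
orientation: [[-0.995, 0.096, -0.001], [0.096, 0.995, -0.0], [0.001, -0.0, -1.0]]
ft_force: [0.2, -0.7, -4.5]
width: 0.339
gripper_force: 60.6
```

Request:
play_rows(steps=[[[0,0,0,0,0,0.001,1],[0,0,0,0,0,0.001,1],[0,0,0,0,0,0.001,1],[0,0,0,0,0,0,1]]])

```text
clock: 16.5
eef_pos: [0.5355, 0.2167, 0.0915]
orientation: [[-0.995, 0.096, 0.001], [0.096, 0.995, 0.0], [-0.0, 0.0, -1.0]]
ft_force: [-3.2, -0.7, 4.8]
width: 0.338
gripper_force: 61.8
```

Request:
play_rows(steps=[[[0,0,0,0,0,0.001,1],[0,0,0,0,0,0.001,1],[0,0,0,0,0,0.001,1],[0,0,0,0,0,0,1],[0,0,0,0,0,0,1]]])

```text
clock: 17.0
eef_pos: [0.5355, 0.2167, 0.0888]
orientation: [[-0.995, 0.096, 0.001], [0.096, 0.995, 0.0], [-0.001, 0.0, -1.0]]
ft_force: [-4.6, -1.0, 7.9]
width: 0.341
gripper_force: 62.2
```

Request:
play_rows(steps=[[[0,0,0,0.0003,0,0.001,1],[0,0,0,0,0,0.001,1],[0,0,0,0,0,0.0007,1],[0,0,0,0,0,0,1],[0,0,0,0,0,0,1]]])

```text
clock: 17.5
eef_pos: [0.5355, 0.2167, 0.0865]
orientation: [[-0.995, 0.096, 0.001], [0.096, 0.995, 0.0], [-0.001, 0.0, -1.0]]
ft_force: [-4.7, -1.0, 12.9]
width: 0.344
gripper_force: 62.7
```

Run:
```python
from h import *
plan([.536,.217,.0865],174.65)
print(env.state()["wrist_torque"])
im=env.read_camera("wrist");s=env.read_camera("scene")
cv2.imwrite("pics/w8.png",np.hstack([cv2.resize(im[0:280,210:440],(400,487)),cv2.resize(s[200:300,310:392],(400,487),interpolation=3)]))
```

```text
pos [0.5355 0.2167 0.0865] hd 174.51 F [-4.7 -1.  12.9] w 0.344 t 17.5
shift [-0.0005  0.0004 -0.    ]
rot [ 0.0002  0.0014 -0.0024] shift after rot [-0.0005  0.0004 -0.    ]
[-0.40615027  0.94584111  0.00376107]
```

View pics/w8.png

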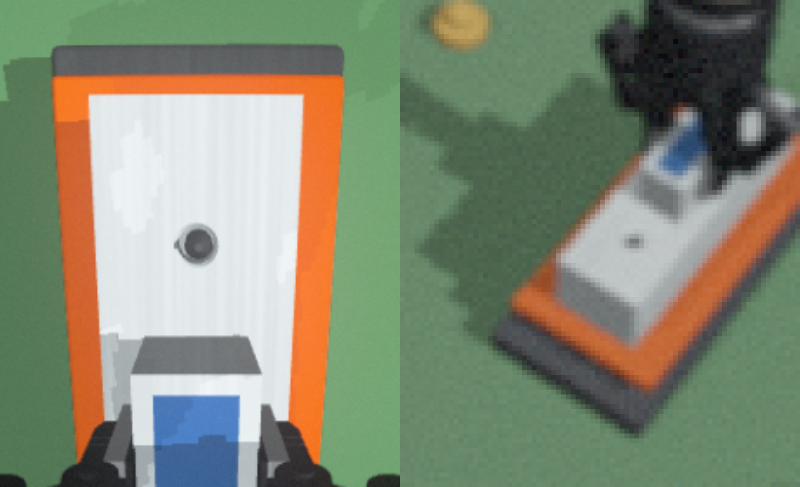

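The picture shows the cover seated flush on the lower half, with the dowels in both holes. At z 0.0865 and 12.9 N the table has sunk ≈6 mm. Handing in.

```bash
python3 -c "
from rig import env
print(env.state()['ft_force'],env.close_job())"
```

```text
the job is handed in; nothing more can be done
[-4.30187132 -2.46945506 11.40400191] None
```

Job handed in at about 17.6 s: the gauge was pressed to about 21 N, held for a second and released, and the cover is fitted over both dowels and held pressed with the table sunk about 6 mm (worked out from force and height, not read directly); no loose things were knowingly touched, though I took no final overview picture.

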